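Stand a ballasted level float on its tester, heavy end down

ROBOT

A 6-joint arm with a two-finger parallel gripper is mounted at the origin on a cart in front of the work surface, level with it; the furniture and walls round the work are solid. World frame = base frame: x ahead of the robot, y to its left, z up, the work surface at z = 0. Lengths are in m, angles in rad, forces in N, time in s.
With the tool pointing down it reaches from about 0.35 to 0.975 m from the base axis. Payload 4.9 kg.
Tool frame: the origin (TCP) lies midway between the tips of the shut fingers; the grasp point (between the pads) lies 19 mm behind it; z points along the fingers, y is the line along which they close (so a half turn about z gives the same grasp; the last joint's range is limited). The gripper opens to 85 mm and grips with 20 to 120 N. Pads are 22 mm wide; open, the fingers measure 114 mm over their backs; the gripper's body (76 mm by 85 mm) begins 54 mm behind the grasp point. The pads swing forward as they close: fully open they stand 13 mm farther back than shut.
Start: joints at [0.984, 0.053, 1.613, -0, 1.476, -0.119], TCP at [0.282, 0.558, 0.205] pointing down, gripper open.
Joint ranges: [-3.01, 3.01], [-1.01, 2.22], [0.06, 2.58], [-1.02, 4.17], [0.09, 2.62], [-3.14, 3.14]. Speed limits (rad/s): [2.57, 2.57, 3.14, 3.14, 3.14, 3.14].

INTERFACE

Orientations are given as a 3x3 rotation matrix whose columns are the frame's x, y, z axes.
In Python, from bench import state, imaging, job gives the robot as it stands.
- The arm moves only by the tool play_rows, never from a script. Its argument "rows" is text: rows parted by semicolons, each of 5 numbers parted by spaces: the finger opening in mm, from 0 to 85.4, then the shift along the world's x, y, z in mm, then the turn about the world's z in rad. In form: claw x y z spin; .... A call has 1 to 8 rows; each row shifts and turns the commanded pose from where the row before left it; what a row does not reach is not made up. A row lasts 1/8 s, in which the tool goes at most 62.5 mm and 10.7 degrees, less where a joint would pass 70% of its speed; a pose out of reach is approached as far as the arm can. A call is refused whole if a number of a shift passes 62.5 or a number of a turn 0.188, either way. A call with a gripper value outside its range is refused whole. The fingers move at their own pace and stop on an object; "newtons" is the grip in N (left out, the last holds). Time passes only in rows, so rows that do not move let the fingers close. It gives the time, the measured TCP pose, the force, the opening and the grip force at its end, in the units of the state.
- state(): the state, without advancing time (a new reading comes with each control period).
- imaging.capture(name): name is "scene" or "top" or "wrist"; returns a dict with "frame" (480x640x3 uint8, blue, green, red), "range_z" (480x640 float32, m along the optical axis (not along the pixel's ray), 0 where there is no reading), "mtx" (3x3 intrinsics, pixels), "rvec" (rotation vector, rad) and "tvec" (3), from world to camera coordinates, as OpenCV has them; the wrist camera has in their place "tool_from_camera" (4x4, takes a point from camera to tool coordinates, whose origin is the TCP and whose axes are the flange's). Camera axes: x right, y down, z forward; pixel columns grow to the right and rows downward; lengths in m; the calibration is good to about 2 mm. A picture is of the moment at which its call begins: read the wrist's pose just before it.
- job.job_done(): hands the job in; it is judged then, once.
Trained networks look in the newest picture that a camera, given by its name, has taken for a name from the list of things; names that differ only in an ending like _2 or _b are one class to them, and where a whole thing is asked for, a point or a joint stands for the part that bears it (a point fixed in the world has none). Each returns a list of dicts, best first, with "confidence" (0 to 1); they miss things now and then, are a little off and sometimes report something else, mostly with a low value. They report only what shows in the picture. A call takes as long as a camera call.
- imaging.recognise(name, camera): "point" ([row, column] in pixels, amid what is visible of it).
- imaging.pinpoint(name, camera): "point" ([row, column] in pixels: a listed point, or the origin of a listed thing).
The state is a dict: "t": time; "q": joint angles; "dq": joint speeds; "joint_efforts": joint torques, N m; "eef_pos": TCP position; "tool_rot": TCP orientation; "wrist_force": force on the tool from outside, world axes, zero at the start; "wrist_torque": the same for the moment, N m; "opening": finger opening in m; "finger_force": force on a finger pad.
Only numpy, scipy, OpenCV 4.12 (cv2) and the standard library are available. Lean on these libraries where they do the work, as an engineer would, in place of code of your own. Each camera call takes 0.05 s, during which the arm holds its last target. There are 200 camera calls.

TASK

The two ends of the sealed level float look alike, but one holds the ballast: feel which end is the heavy one, and stand the float upright on the round seat of the tester, heavy end down, so that it stays there by itself; never let it fall over or drop. Then set the tester's push-to-turn selector from the ring mark to the bar mark: push the knob in, turn it clockwise by 60 degrees and let it spring back out. Leave the other things on the worktop where they are.

Things in the scene. Friction and masses are not known exactly. Their poses are not given: they have to be found in the camera images.
- level_float: Sealed level float lying on the worktop: a plain steel capsule 120 mm long, 50 mm in diameter, with two like domed ends (half ellipsoids 12.5 mm high) and a thin weld seam round its middle. Origin at its middle, x axis along the capsule; which end is +x says nothing of the ballast. It lies on the strip between the worktop's front edge and a centrifuge's front; both run along (0.5, 0.87, 0).
- float_middle (a point): The float's middle again (axes as the float's). It weighs 0.22 kg; a lead ballast sits in one end, drawn anew each time, unseen. The centre of mass lies 30 mm from the middle towards that end: a grip at the middle feels 0.05 to 0.08 N m. On the heavy end it stands by itself and rocks back from up to 28 degrees of lean, rolling a little; on the light end it topples at once.
- tester: Float tester, fixed: a low white box with an aluminium top, 224 mm (x) by 124 mm (y) by 44 mm high. Origin under its middle on the worktop, z up, front to -x. On its top the seat (behind, at x = +55 mm) and the selector (in front, at x = -64 mm). Tall centrifuges stand left and right of it, and one behind the float and the beaker: cross on the front side, towards the robot.
- seat (a point): Centre of the tester's seat: the top of a flat, smooth steel disc 94 mm in diameter, 48 mm above the worktop; z up, axes as the tester's.
- selector_grip (a point): Grip point of the selector knob, on its axis, 73 mm above the worktop while the knob is out. The knob is a round black skirt of 46 mm diameter (top at 59 mm) that carries an upright bar grip 42 mm long, 12 mm wide, top at 81 mm. The point turns with the knob: x along the bar (the pointer end is -x), y across it, z up.
- selector_push (a joint): How far the knob is pressed in (m): 0 out, 0.007 fully in; a spring pushes it out with 3.5 N, with 7 N when it is in; at the end a hard stop.
- selector_turn (a joint): Angle of the knob (rad): 0 at the start (off), growing clockwise from above; the next position, the last, is at 1.05. Keys lock it in each position while it is out (0.06 rad of play). It turns only while pressed in by more than 6 mm, stops just past 1.05, and springs out only in a position.
- beaker: Plastic beaker, 74 mm wide, 86 mm high; origin under its middle. Leave it alone.
- wash_bottle: Wash bottle, 67x76 mm, 221 mm high; origin under its middle. Leave it alone.
- vial_a: Vial, 23 mm wide, 52 mm high; origin under its middle. Leave it alone.
- vial_b: Another such vial. Leave it alone.
- forceps: Steel forceps lying flat, 131 mm long (y), 17 mm wide, 9 mm high; origin under the middle. Leave them alone.
- marker: Felt marker lying flat, 135 mm long (y), 14 mm thick; origin under the middle. Leave it alone.

How it is judged:
On the way, in this order (a step that is already met when the one before it is completed fails the run):
1. the float stands by itself upright on the seat, let go, with the selector still in its first position (angle between the x axis of level_float and the z axis of seat, either way round below 0.12 rad and height (world z) of level_float between 0.103 and 0.113 m and horizontal distance between level_float and seat below 0.035 m and linear speed of level_float below 0.03 m/s and angular speed of level_float below 0.5 rad/s and contact force between the fingers and level_float below 0.1 N and value of joint selector_turn below 0.2 rad), for 0.3 s.
2. the selector is turned to its next position and has sprung out (value of joint selector_turn above 0.93 rad and value of joint selector_push below 0.0015 m), for 0.2 s.
At the end, for the whole second after the job is handed in: the float stands free and at rest on the tester's seat, upright within 7 degrees, its middle within 35 mm of the seat's centre; the selector is within 0.12 rad of its next position and out (within 1.5 mm) (all of step 2 and angle between the x axis of level_float and the z axis of seat, either way round below 0.12 rad and height (world z) of level_float between 0.103 and 0.113 m and horizontal distance between level_float and seat below 0.035 m and linear speed of level_float below 0.03 m/s and angular speed of level_float below 0.5 rad/s and contact force between the fingers and level_float below 0.1 N); the robot touches nothing.
It fails at once if the float falls over, is dropped or flung (it turns faster than 10 rad/s) (angular speed of level_float above 10 rad/s).
It fails at once if one of the other things is moved by more than 40 mm (distance of any of beaker, wash_bottle, vial_a, vial_b, forceps, marker from where it was at the start of the episode above 0.04 m).
It also fails if it takes over 72 s, if anything falls off the work surface, if the arm or the gripper's body presses on something with over 40 N, if the wrist force passes 120 N, or if a joint passes its speed limit or range.

## Working session

There is one attempt and no reset: what is moved stays moved. The work goes in short steps, Python scripts to look and compute and a tool call to move; the robot and the scene stay as the last step left them, time stands still between calls to the robot, and variables do not carry over. Pictures are saved under pics/ and viewed, at most 10 in all, crops included, and the job is handed in when it is done.

Besides the shell and the picture viewer there is one more tool, called after ">>>" by a JSON object that holds its "name" and its "arguments". play_rows: Moves the arm, as the interface text tells. Its arguments: {"type":"object","properties":{"rows":{"type":"string"},"newtons":{"type":"number"}},"required":["rows"]}

```bash
mkdir -p pics; ls; cat > h.py <<'E'
import numpy as np, cv2
from bench import state, imaging, job
def cap(n):
    s=state(); c=imaging.capture(n)
    if 'rvec' in c:
        R=cv2.Rodrigues(np.array(c['rvec'],float))[0]; t=np.array(c['tvec'],float).ravel()
        c['R']=R.T; c['o']=-R.T@t
    else:
        T=np.array(c['tool_from_camera']); A=np.array(s['tool_rot'])
        c['R']=A@T[:3,:3]; c['o']=A@T[:3,3]+np.array(s['eef_pos'])
    return c
def ray(c,p):
    d=np.linalg.inv(np.array(c['mtx']))@np.array([p[1],p[0],1.]); return c['R']@d
def pt(c,p):
    z=c['range_z'][int(round(p[0])),int(round(p[1]))]; return c['o']+ray(c,p)*z
def atz(c,p,z):
    d=ray(c,p); return c['o']+d*(z-c['o'][2])/d[2]
def cloud(c):
    v,u=np.mgrid[0:480,0:640]; K=np.linalg.inv(np.array(c['mtx']))
    d=np.stack([u,v,np.ones_like(u)],-1)@K.T@c['R'].T
    return c['o']+d*c['range_z'][...,None]
def tri(c1,p1,c2,p2):
    d1=ray(c1,p1);d2=ray(c2,p2);d1/=np.linalg.norm(d1);d2/=np.linalg.norm(d2)
    s=np.linalg.lstsq(np.stack([d1,-d2],1),c2['o']-c1['o'],rcond=None)[0]
    a=c1['o']+d1*s[0];b=c2['o']+d2*s[1]; return (a+b)/2,np.linalg.norm(a-b)
E
python3 - <<'E'
from h import *
np.set_printoptions(precision=4,suppress=True)
print(state())
C={}
for n in ['scene','top','wrist']:
    c=cap(n);C[n]=c;cv2.imwrite(f'pics/{n}0.png',c['frame'])
    for k in ['level_float','seat','selector_grip','tester','beaker','wash_bottle','vial_a','forceps','marker']:
        for r in imaging.pinpoint(k,n)[:2]:
            print(n,k,np.round(r['point'],1),round(r['confidence'],2),pt(c,r['point']))
cv2.imwrite('pics/both0.png',cv2.resize(np.hstack([C['scene']['frame'],C['top']['frame']]),(800,300)))
E
```

```text
pics
{'t': 0.0, 'q': array([ 0.984 ,  0.0534,  1.6143,  0.    ,  1.476 , -0.119 ]), 'dq': array([-0.002 ,  0.0008, -0.0011,  0.0006,  0.0003, -0.0001]), 'joint_efforts': array([ -0.0006, -39.3687, -37.017 ,  -0.0001,   0.007 ,  -0.    ]), 'eef_pos': array([0.2814, 0.5573, 0.2036]), 'tool_rot': array([[-0.8926,  0.4509, -0.0012],
       [ 0.4509,  0.8926, -0.0017],
       [ 0.0003, -0.002 , -1.    ]]), 'wrist_force': array([-0.3365, -0.1742, -0.7508]), 'wrist_torque': array([ 0.0296,  0.009 , -0.0203]), 'finger_force': 0.0, 'opening': 0.08519517141703305}
scene level_float [331.  331.3] 0.69 [0.5383 0.1392 0.0513]
scene seat [156.2 297.6] 0.9 [ 0.5286 -0.1538  0.2565]
scene selector_grip [159.2 343.5] 0.65 [ 0.3879 -0.2839  0.0777]
scene tester [172.9 321. ] 0.89 [ 0.4457 -0.2841  0.0443]
scene beaker [241.6 340.1] 0.59 [ 0.4568 -0.0746  0.0379]
scene vial_a [270.4 317.1] 0.75 [ 0.5247 -0.0254  0.0183]
scene vial_a [257.5 333.7] 0.69 [ 0.4803 -0.0448  0.0248]
scene forceps [293.3 350.6] 0.83 [0.4666 0.0445 0.0069]
scene forceps [240.2 341.6] 0.37 [ 0.4543 -0.0717  0.0467]
scene marker [403.6 306.6] 0.66 [ 0.6196  0.2518 -0.0007]
top level_float [232.1 239.6] 0.77 [0.5332 0.1242 0.0487]
top level_float [269.2 446.6] 0.72 [ 0.4503 -0.3115  0.0432]
top selector_grip [303.4 442.2] 0.91 [ 0.3812 -0.2925  0.0777]
top tester [274.6 445.9] 0.72 [ 0.439  -0.3092  0.0454]
top beaker [271.4 347.8] 0.74 [ 0.4481 -0.106  -0.0002]
top beaker [228.1 242. ] 0.7 [0.5414 0.1186 0.0514]
top wash_bottle [172.2 457. ] 0.72 [ 0.6431 -0.3241  0.1046]
top wash_bottle [270.6 346. ] 0.51 [ 0.4499 -0.1021 -0.0005]
top vial_a [238.9 314.8] 0.65 [ 0.5166 -0.0358  0.0504]
top vial_a [251.9 326.8] 0.53 [ 0.4888 -0.0609  0.0531]
top forceps [263.1 284.3] 0.52 [ 0.4678  0.034  -0.0008]
top marker [194.9 192.3] 0.62 [0.6211 0.2376 0.0118]
```

View pics/scene0.png

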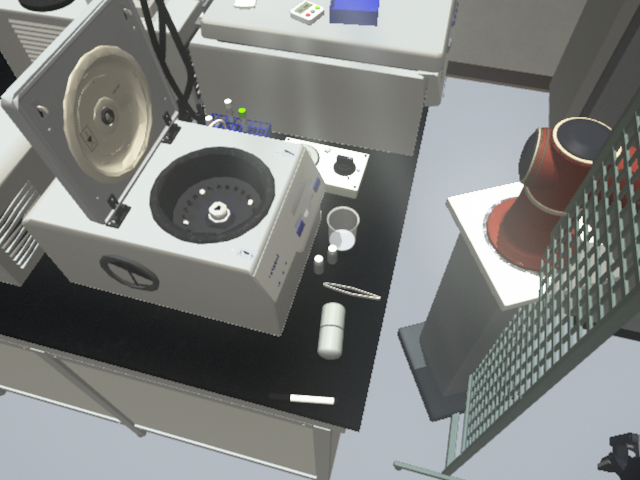

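View pics/top0.png

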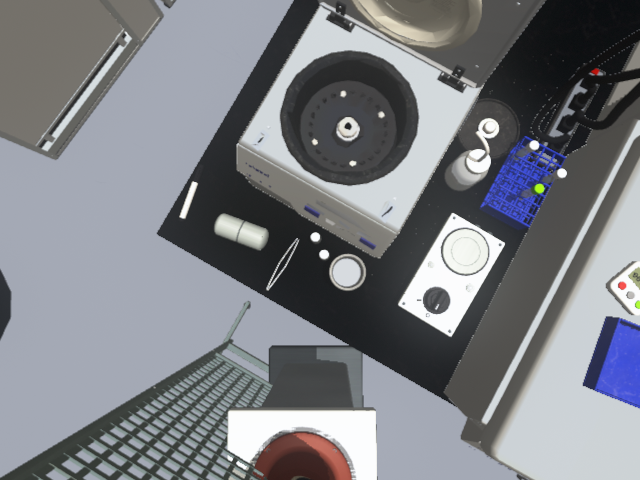

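The scene view shows the float at (331,331). The top view shows the float at (231,241), the seat disc at (250,465), the knob at (299,437), and the vials and beaker in between. Next I'll measure the shapes from the depth images.

```bash
cat > m.py <<'E'
from h import *
np.set_printoptions(precision=4,suppress=True)
def fl(c,g,r=.085):
    P=cloud(c).reshape(-1,3); m=(np.linalg.norm(P[:,:2]-g,axis=1)<r)&(P[:,2]>.012)&(P[:,2]<.07)
    Q=P[m]; 
    rect=cv2.minAreaRect((Q[:,:2]*1000).astype(np.float32)); 
    v=np.linalg.svd(Q[:,:2]-Q[:,:2].mean(0),full_matrices=False)[2][0]
    return len(Q),rect,np.degrees(np.arctan2(v[1],v[0])),np.percentile(Q[:,2],[50,98])
E
python3 - <<'E'
from m import *
C={n:cap(n) for n in ['scene','top']}
for n in C: print(n,fl(C[n],[.537,.128]))
for n in C:
    P=cloud(C[n]).reshape(-1,3)
    # tester top plate
    m=(np.linalg.norm(P[:,:2]-[.44,-.31],axis=1)<.16)&(P[:,2]>.038)&(P[:,2]<.052)
    Q=(P[m][:,:2]*1000).astype(np.float32); print(n,'tester',len(Q),cv2.minAreaRect(Q), np.percentile(P[m][:,2],[10,50,90]))
    m=(np.linalg.norm(P[:,:2]-[.38,-.29],axis=1)<.05)&(P[:,2]>.066)&(P[:,2]<.09)
    Q=(P[m][:,:2]*1000).astype(np.float32); print(n,'bar',len(Q),cv2.minAreaRect(Q),P[m][:,2].max())
    # clearance: tall points near float
    a=np.array([.5,.866]); b=np.array([.866,-.5]); d=P[:,:2]-[.537,.128]
    m=(abs(d@a)<.2)&(d@b>.0)&(P[:,2]>.08)&(d@b<.3); 
    print(n,'wall dist',np.percentile((d@b)[m],[0.5,2,10]), P[m][:,2].max())
    m=(abs(d@a)<.2)&(abs(P[:,2])<.01)&(d@b<0)&(d@b>-.3); print('edge',np.percentile((d@b)[m],[.5,2]))
s,t=C['scene'],C['top']
print(tri(s,imaging.pinpoint('level_float','scene')[0]['point'],t,imaging.pinpoint('level_float','top')[0]['point']))
print(tri(s,imaging.pinpoint('selector_grip','scene')[0]['point'],t,imaging.pinpoint('selector_grip','top')[0]['point']))
print(imaging.pinpoint('seat','top'))
for p in imaging.recognise('seat','top')[:2]:print(p)
E
```

```text
scene (1305, ((535.7282104492188, 127.8336410522461), (116.10384368896484, 50.09999465942383), 69.18222045898438), np.float64(69.01833366250823), array([0.0461, 0.0527]))
top (1213, ((537.2532348632812, 123.42898559570312), (117.00933837890625, 49.9844856262207), 68.9592056274414), np.float64(-110.95840799709705), array([0.0461, 0.0526]))
scene tester 2080 ((452.16864013671875, -297.4814453125), (274.31182861328125, 227.59890747070312), 59.59834289550781) [0.0423 0.0455 0.0487]
scene bar 134 ((387.8682556152344, -283.6385803222656), (24.767127990722656, 41.49604797363281), 51.571266174316406) 0.08729643618159655
scene wall dist [0.0877 0.0944 0.1037] 0.2713084855126262
edge [-0.099  -0.0977]
top tester 6465 ((429.0726318359375, -340.4254150390625), (173.37576293945312, 230.03668212890625), 58.29239273071289) [0.0424 0.0453 0.0492]
top bar 167 ((386.6076354980469, -287.5718994140625), (27.4394588470459, 39.8268928527832), 33.07134246826172) 0.08634845635816146
top wall dist [0.0897 0.0958 0.1108] 0.2712522456452042
edge [-0.0965 -0.0952]
(array([0.5397, 0.1261, 0.0341]), np.float64(0.004773563229070333))
(array([ 0.389 , -0.2789,  0.0835]), np.float64(0.005557509112744476))
[{'point': [249.3, 464.7], 'confidence': 0.72}]
{'point': [273.9, 451.4], 'confidence': 0.78}
```

>>> {"name": "play_rows", "arguments": {"rows": "85 28 -48 0 -0.163;85 28 -48 0 -0.163;85 28 -48 0 -0.163;85 28 -48 0 -0.163;85 28 -48 0 -0.163;85 28 -48 0 -0.163;85 28 -48 0 -0.163;85 28 -48 0 -0.163"}}

```text
t: 2.9
eef_pos: [0.5066, 0.1722, 0.2052]
tool_rot: [[0.205, 0.979, 0.001], [0.979, -0.205, 0.0], [0.0, 0.001, -1.0]]
wrist_force: [1.1, 0.4, 0.1]
opening: 0.0847
finger_force: 0.0
```

>>> {"name": "play_rows", "arguments": {"rows": "85 28 -48 0 -0.163;85 0 0 0 0;85 0 0 0 0"}}

```text
t: 3.28
eef_pos: [0.5336, 0.126, 0.2048]
tool_rot: [[0.356, 0.935, -0.0], [0.935, -0.356, 0.0], [0.0, -0.001, -1.0]]
wrist_force: [-1.0, 0.1, 0.2]
opening: 0.0849
finger_force: 0.0
```

```bash
python3 - <<'E'
from m import *
s=state(); print(s['eef_pos'],s['tool_rot'],s['q'],s['wrist_torque'])
c=cap('wrist'); print(fl(c,[.537,.126])); cv2.imwrite('pics/w1.png',c['frame'])
E
```

```text
[0.5336 0.126  0.2048] [[ 0.3557  0.9346 -0.0004]
 [ 0.9346 -0.3557  0.0004]
 [ 0.0002 -0.0006 -1.    ]] [ 0.0958 -0.1305  1.7912  0.0004  1.4813  0.4595] [ 0.0424 -0.0038  0.0033]
(6122, ((537.2342529296875, 127.4387435913086), (117.09354400634766, 49.75307083129883), 69.06885528564453), np.float64(-110.76343267040065), array([0.0471, 0.0514]))
```

>>> {"name": "play_rows", "arguments": {"rows": "85 3.5 0.5 -50 0;85 0 0 -50 0;85 0 0 -50 0;85 0 0 -36 0;85 0 0 -10 0;85 0 0 -5 0;85 0 0 0 0;85 0 0 0 0"}}

```text
t: 4.32
eef_pos: [0.5388, 0.1266, 0.0057]
tool_rot: [[0.356, 0.935, 0.003], [0.935, -0.356, 0.0], [0.001, 0.003, -1.0]]
wrist_force: [0.1, 0.3, -0.1]
opening: 0.0849
finger_force: 0.0
```

```bash
python3 - <<'E'
from m import *
s=state(); print(s['eef_pos'],s['wrist_torque'],s['wrist_force'])
E
```

```text
[0.5388 0.1266 0.0057] [-0.0338  0.0612 -0.0021] [ 0.0732  0.3045 -0.1405]
```

>>> {"name": "play_rows", "arguments": {"rows": "40 0 0 0 0;40 0 0 0 0;40 0 0 0 0;40 0 0 0 0;40 0 0 0 0;40 0 0 0 0", "newtons": 60}}

```text
t: 5.08
eef_pos: [0.5365, 0.1269, 0.0055]
tool_rot: [[0.356, 0.934, -0.003], [0.934, -0.356, 0.001], [-0.0, -0.003, -1.0]]
wrist_force: [-6.8, 1.0, 11.0]
opening: 0.0423
finger_force: 57.2
```

```bash
python3 - <<'E'
from m import *
s=state(); print(s['eef_pos'],s['wrist_torque'],s['wrist_force'])
E
```

```text
[0.5365 0.1269 0.0055] [ 0.2864  1.5341 -0.0436] [-6.8311  0.9556 10.999 ]
```

>>> {"name": "play_rows", "arguments": {"rows": "40 0 0 4 0;40 0 0 4 0;40 0 0 4 0;40 0 0 0 0;40 0 0 0 0;40 0 0 0 0"}}

```text
t: 5.82
eef_pos: [0.5371, 0.1263, 0.0157]
tool_rot: [[0.356, 0.934, -0.0], [0.934, -0.356, -0.0], [-0.0, -0.0, -1.0]]
wrist_force: [0.4, -0.1, -1.3]
opening: 0.0423
finger_force: 56.5
```

```bash
python3 - <<'E'
from m import *
for i in range(4):
    c=cap('top');s=state(); print(s['eef_pos'],s['wrist_torque'],s['wrist_force'])
c=cap('wrist');cv2.imwrite('pics/w2.png',c['frame'])
E
```

```text
[0.5372 0.1263 0.0157] [ 0.0586 -0.04    0.0614] [ 0.2213 -0.5049 -1.9724]
[0.5372 0.1263 0.0157] [ 0.066  -0.0144 -0.0281] [ 0.1828  0.9103 -1.8814]
[0.5372 0.1263 0.0157] [ 0.0876 -0.0473  0.0376] [ 0.5325 -0.2316 -2.8174]
[0.5372 0.1263 0.0158] [ 0.0824 -0.0247  0.0002] [ 0.7342 -0.099  -2.8631]
```

View pics/w2.png

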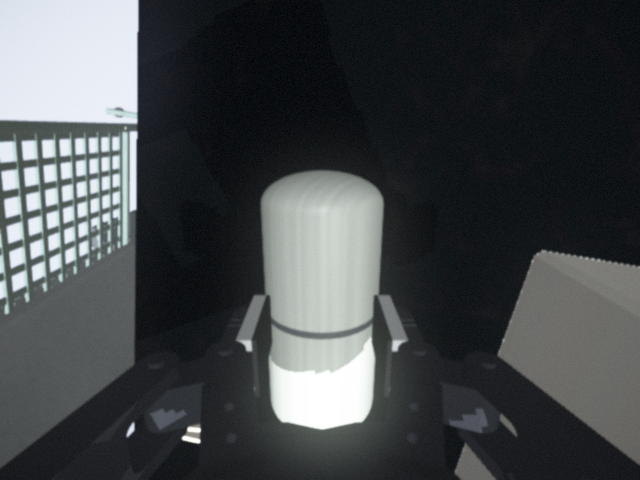

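>>> {"name": "play_rows", "arguments": {"rows": "40 0 0 8 0;40 0 0 8 0;40 0 0 0 0;40 0 0 0 0;40 0 0 0 0;40 0 0 0 0"}}

```text
t: 6.82
eef_pos: [0.5371, 0.1263, 0.0316]
tool_rot: [[0.356, 0.934, -0.001], [0.934, -0.356, -0.0], [-0.0, -0.0, -1.0]]
wrist_force: [0.0, 0.3, -2.8]
opening: 0.0419
finger_force: 56.6
```

```bash
python3 - <<'E'
from m import *
u=np.array([.935,-.356,0])
L=[]
for i in range(8):
    c=cap('scene');s=state(); L.append(np.r_[s['wrist_torque']@u,s['wrist_torque']@[.356,.935,0],s['wrist_force']])
print(np.array(L))
a=np.array([.358,.934])
P=cloud(c); d=P[...,:2]-[.537,.1265]; al=d@a; la=d@u[:2]
for lo in range(-60,60,15):
    m=(al*1000>lo)&(al*1000<lo+15)&(abs(la)<.02)&(P[...,2]<.1)&(P[...,2]>.02)
    if m.any(): print(lo, m.sum(), np.percentile(P[m][:,2],[50,95]))
E
```

```text
[[ 0.064  -0.0496  0.0858  0.8424 -2.8685]
 [ 0.0425  0.0158 -0.1247 -0.1562 -2.3697]
 [ 0.0934  0.0127  1.2548  0.0158 -1.75  ]
 [ 0.0201  0.0056 -0.8359  0.1333 -1.9048]
 [ 0.1098 -0.0248  0.0683 -0.22   -2.2941]
 [ 0.1075 -0.0233  0.4127  0.0673 -2.3379]
 [ 0.0301  0.0349  0.0978 -0.0973 -2.3197]
 [ 0.0979  0.04    0.3929 -0.1438 -1.8256]]
-30 31 [0.0748 0.078 ]
-15 135 [0.0749 0.078 ]
0 132 [0.0751 0.0781]
15 141 [0.0745 0.0788]
30 149 [0.0752 0.0792]
45 233 [0.0665 0.0773]
```

The wrist picture shows the float gripped at its seam (325,328) between the pads. The mean moment of about +0.07 N m puts the ballast at the end towards -y (-a). I'll put the float down, regrip it near the light end (+a), and check the moment there.

>>> {"name": "play_rows", "arguments": {"rows": "40 0 0 -12 0;40 0 0 -10 0;40 0 0 -4 0;40 0 0 0 0;72 0 0 0 0;72 0 0 0 0;72 0 0 0 0;72 0 0 0 0"}}

```text
t: 8.22
eef_pos: [0.5374, 0.1263, 0.006]
tool_rot: [[0.356, 0.934, 0.0], [0.934, -0.356, -0.0], [0.0, 0.0, -1.0]]
wrist_force: [0.3, 0.0, -0.2]
opening: 0.0719
finger_force: 0.0
```

>>> {"name": "play_rows", "arguments": {"rows": "72 6.5 16.5 0 0;72 6 16 0 0;72 0 0 0 0;40 0 0 0 0;40 0 0 0 0;40 0 0 0 0;40 0 0 0 0", "newtons": 20}}

```text
t: 9.1
eef_pos: [0.5498, 0.1588, 0.006]
tool_rot: [[0.356, 0.934, 0.0], [0.934, -0.356, 0.0], [0.0, -0.0, -1.0]]
wrist_force: [-1.2, 0.9, 0.9]
opening: 0.0442
finger_force: 19.0
```

```bash
python3 - <<'E'
from m import *
s=state(); print(s['eef_pos'],s['wrist_torque'],s['wrist_force'],s['q'])
print(fl(cap('scene'),[.537,.126]))
L=47.5;s_=35
# rolling path on the heavy dome: angle th of axis
ths=np.radians(np.arange(0,91,7.5)); t=np.linspace(0,np.pi/2,2001)
out=[]
for th in ths:
    # body frame: axis e (towards light), down-normal; support of ellipse 12.5 (axial) x 25
    ax,ra=12.5*np.sin(th),25*np.cos(th); h=np.hypot(ax,ra)
    # contact in body coords relative to centre: axial -L-12.5^2 sin/h, radial 25^2 cos/h
    A=-L-12.5**2*np.sin(th)/h; Rr=25**2*np.cos(th)/h
    tm=np.arctan2(12.5*np.sin(th),25*np.cos(th)) # param angle from rim
    tt=np.linspace(0,tm,500); arc=np.trapezoid(np.hypot(12.5*np.cos(tt),25*np.sin(tt)),tt)
    X=-L-arc   # contact location
    g=s_-A     # axial from contact to grip, radial Rr
    xg=X+g*np.cos(th)-Rr*np.sin(th); zg=g*np.sin(th)+Rr*np.cos(th)
    out.append((np.degrees(th),xg-s_,zg-25))
out=np.array(out); print(np.c_[out,np.vstack([[0,0],np.diff(out[:,1:],axis=0)])].round(1))
E
```

```text
[0.5498 0.1588 0.006 ] [0.1933 0.1048 0.0106] [-1.1934  0.8887  0.8652] [0.151  0.1361 1.879  0.0003 1.1264 0.5152]
(575, ((550.88525390625, 163.43212890625), (49.092777252197266, 52.01593780517578), 26.65462875366211), np.float64(157.04828124901772), array([0.0459, 0.0641]))
[[   0.     0.     0.     0.     0. ]
 [   7.5   -4.    10.6   -4.    10.6]
 [  15.    -9.3   20.7   -5.3   10.1]
 [  22.5  -15.9   30.2   -6.6    9.4]
 [  30.   -23.7   38.8   -7.8    8.6]
 [  37.5  -32.6   46.5   -8.9    7.7]
 [  45.   -42.4   53.1   -9.8    6.6]
 [  52.5  -53.    58.6  -10.6    5.5]
 [  60.   -64.2   63.   -11.2    4.4]
 [  67.5  -76.    66.2  -11.7    3.2]
 [  75.   -88.    68.4  -12.1    2.2]
 [  82.5 -100.4   69.6  -12.3    1.2]
 [  90.  -112.8   70.   -12.4    0.4]]
```

>>> {"name": "play_rows", "arguments": {"rows": "40 -0.7 -1.8 5.3 0;40 -0.7 -1.9 5.3 0;40 -1 -2.5 5 0;40 -1 -2.5 5.1 0;40 0 0 0 0;40 0 0 0 0;40 0 0 0 0"}}

```text
t: 10.02
eef_pos: [0.5462, 0.1502, 0.0264]
tool_rot: [[0.356, 0.935, -0.0], [0.935, -0.356, -0.0], [-0.0, -0.0, -1.0]]
wrist_force: [-0.8, -0.2, 0.8]
opening: 0.04
finger_force: 0.0
```

```bash
python3 - <<'E'
from m import *
u=np.array([.935,-.356,0])
L=[]
for i in range(6):
    c=cap('scene');s=state(); L.append(np.r_[s['wrist_torque']@u,s['wrist_torque']@[.356,.935,0],s['wrist_force']])
print(np.array(L).mean(0),np.std(L,axis=0))
a=np.array([.358,.934])
P=cloud(c); d=P[...,:2]-[.537,.1265]; al=d@a; la=d@u[:2]
for lo in range(-75,60,10):
    m=(al*1000>lo)&(al*1000<lo+10)&(abs(la)<.015)&(P[...,2]<.1)&(P[...,2]>.01)
    if m.any(): print(lo, m.sum(), np.percentile(P[m][:,2],[50,95]))
cv2.imwrite('pics/s3.png',cv2.resize(c['frame'][250:400,250:430],(720,600)))
E
```

```text
[ 0.0112  0.0188 -0.0205  0.3496  0.2718] [0.0167 0.0287 0.3187 0.8786 0.5815]
-5 43 [0.0492 0.0529]
5 68 [0.0492 0.0516]
15 67 [0.0495 0.0519]
25 70 [0.0491 0.0528]
35 71 [0.0491 0.0523]
45 102 [0.0461 0.0513]
55 73 [0.0318 0.0417]
```

View pics/s3.png

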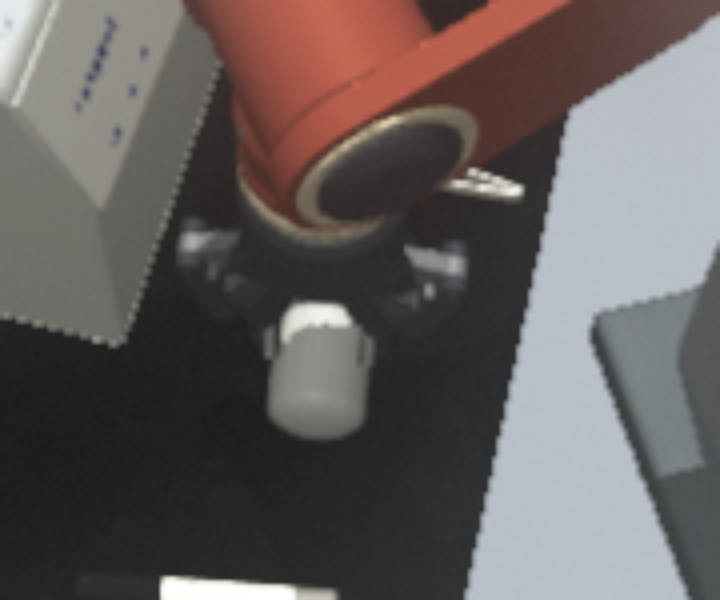

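The crop shows the float still flat at (320,380), with the fingers slipped off above it. I'll use the wrist depth to see where the pads really are.

```bash
python3 - <<'E'
from m import *
c=imaging.capture('wrist'); T=np.array(c['tool_from_camera']); print(T.round(3))
v,u=np.mgrid[0:480,0:640]; K=np.linalg.inv(np.array(c['mtx']))
p=(np.stack([u,v,np.ones_like(u)],-1)@K.T)*c['range_z'][...,None]
p=p@T[:3,:3].T+T[:3,3]; p=p*1000
for row in range(250,480,12):
    r=p[row]; m=(c['range_z'][row]>0)&(r[:,2]<15)&(abs(r[:,1])<70)
    L=m&(r[:,1]<0)&(np.arange(640)<640); 
    for side in (-1,1):
        q=r[m&(np.sign(r[:,1])==side)]
        if len(q):
            i=np.argmin(abs(q[:,1])); print(row,side,'inner',q[i].round(0),'maxz',q[np.argmax(q[:,2])].round(0))
cv2.imwrite('pics/w4.png',c['frame'])
E
```

```text
[[ 0.001 -0.954 -0.298  0.076]
 [ 1.     0.001  0.001  0.001]
 [-0.    -0.298  0.954 -0.17 ]
 [ 0.     0.     0.     1.   ]]
250 -1 inner [ 27.  -0. -22.] maxz [ 22. -22.  -7.]
250 1 inner [ 27.   0. -22.] maxz [21. 25. -6.]
262 -1 inner [ 22.  -0. -25.] maxz [ 14. -24.  -3.]
262 1 inner [ 22.   0. -24.] maxz [16. 25. -7.]
274 -1 inner [ 17.  -0. -24.] maxz [  9. -23.  -6.]
274 1 inner [ 17.   0. -25.] maxz [ 9. 25. -5.]
286 -1 inner [ 11.  -0. -23.] maxz [  2. -24.  -3.]
286 1 inner [ 11.   0. -24.] maxz [ 4. 24. -8.]
298 -1 inner [  5.  -0. -24.] maxz [ -1. -21. -11.]
298 1 inner [  6.   0. -26.] maxz [ -1.  23. -10.]
310 -1 inner [ -1.  -0. -24.] maxz [ -8. -21. -10.]
310 1 inner [ -1.   0. -23.] maxz [-9. 24. -8.]
322 -1 inner [ -6.  -0. -24.] maxz [-14. -21. -10.]
322 1 inner [ -6.   0. -24.] maxz [-15.  24.  -9.]
334 -1 inner [-12.  -0. -24.] maxz [-21. -21. -11.]
334 1 inner [-13.   0. -24.] maxz [-22.  24.  -9.]
346 -1 inner [-19.  -0. -24.] maxz [-31. -23.  -5.]
346 1 inner [-19.   0. -24.] maxz [-32.  25.  -4.]
358 -1 inner [-25.  -0. -25.] maxz [-36. -23.  -8.]
358 1 inner
[... 399 characters left out ...]
]
406 1 inner [-52.   0. -24.] maxz [-67.  25.  -7.]
418 -1 inner [-59.  -0. -24.] maxz [-73. -22. -10.]
418 1 inner [-59.   0. -24.] maxz [-72.  24. -10.]
430 -1 inner [   9.   -0. -101.] maxz [-13. -39. -78.]
430 1 inner [  10.    0. -102.] maxz [-13.  41. -79.]
442 -1 inner [  11.   -0. -106.] maxz [-12. -40. -84.]
442 1 inner [  11.    0. -106.] maxz [-12.  43. -84.]
454 -1 inner [  11.   -0. -109.] maxz [-12. -42. -88.]
454 1 inner [  10.    0. -109.] maxz [-11.  44. -89.]
466 -1 inner [  12.   -0. -113.] maxz [-12. -43. -92.]
466 1 inner [  11.    0. -112.] maxz [-11.  45. -93.]
478 -1 inner [  10.   -0. -114.] maxz [-11. -44. -96.]
478 1 inner [  11.    0. -115.] maxz [-12.  46. -96.]
```

View pics/w4.png

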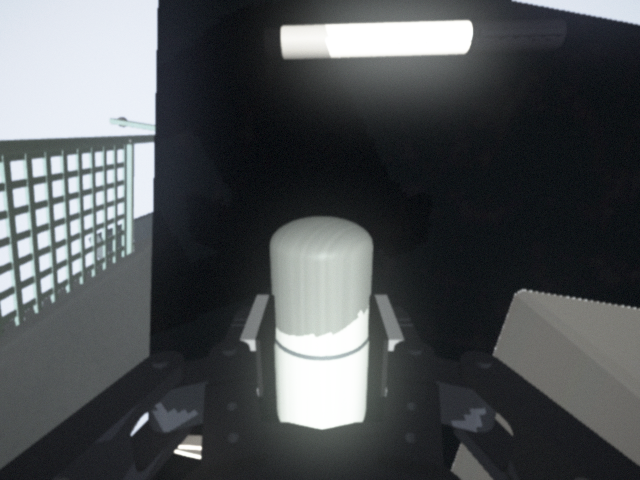

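```bash
python3 - <<'E'
from m import *
c=imaging.capture('wrist'); T=np.array(c['tool_from_camera'])
v,u=np.mgrid[0:480,0:640]; K=np.linalg.inv(np.array(c['mtx']))
p=((np.stack([u,v,np.ones_like(u)],-1)@K.T)*c['range_z'][...,None])@T[:3,:3].T+T[:3,3]; p*=1000
for row in (296,300,310,325,340,360,380,395):
    print(row,[(col,p[row,col].round(0).astype(int).tolist()) for col in (232,240,250,256,262,267,271)])
# float in world
s=state(); W=p/1000@np.array(s['tool_rot']).T+s['eef_pos']
a=np.array([.358,.934]); b=np.array([.934,-.358]); d=W[...,:2]-[.537,.1265]
m=(W[...,2]>.03)&(W[...,2]<.06)&(abs(d@b)<.02)&(abs(d@a)<.09)&(v<420); print('top',np.percentile(W[m][:,2],[50,95]),'al max',np.percentile((d@a)[m],99.5), 'lat',np.mean((d@b)[m]))
E
```

```text
296 [(232, [-18, -51, 27]), (240, [-18, -47, 27]), (250, [-18, -41, 27]), (256, [-18, -37, 26]), (262, [11, -23, -34]), (267, [11, -21, -33]), (271, [11, -19, -34])]
300 [(232, [-21, -52, 27]), (240, [-21, -47, 27]), (250, [-21, -41, 27]), (256, [11, -25, -37]), (262, [11, -22, -37]), (267, [10, -21, -36]), (271, [12, -19, -39])]
310 [(232, [-27, -52, 27]), (240, [7, -31, -38]), (250, [7, -27, -38]), (256, [11, -23, -46]), (262, [11, -21, -47]), (267, [11, -19, -46]), (271, [8, -19, -40])]
325 [(232, [7, -32, -50]), (240, [6, -29, -49]), (250, [11, -24, -57]), (256, [11, -21, -57]), (262, [11, -19, -57]), (267, [7, -19, -50]), (271, [2, -19, -41])]
340 [(232, [12, -27, -68]), (240, [10, -25, -65]), (250, [11, -22, -66]), (256, [11, -20, -66]), (262, [9, -19, -62]), (267, [2, -19, -52]), (271, [-5, -19, -41])]
360 [(232, [12, -25, -78]), (240, [12, -23, -78]), (250, [11, -20, -77]), (256, [3, -20, -66]), (262, [2, -19, -64]), (267, [-5, -19, -54]), (271, [-62, -30, 27])]
380 [(232, [16, -21, -93]), (240, [16, -19, -93]), (250, [17, -16, -94]), (256, [-3, -20, -68]), (262, [-5, -19, -65]), (267, [-77, -33, 27]), (271, [-76, -31, 26])]
395 [(232, [17, -20, -99]), (240, [17, -18, -98]), (250, [17, -16, -99]), (256, [18, -14, -99]), (262, [-10, -19, -66]), (267, [-88, -34, 26]), (271, [-88, -31, 27])]
top [0.048  0.0509] al max 0.05944200066162038 lat 0.0001659205124264914
```

Depth and the chord width (42 mm opening) agree: the finger tips really sit about 33 mm behind the reported TCP, so the pad centre is about 48 mm behind it. I'll regrip deeper to allow for that.

>>> {"name": "play_rows", "arguments": {"rows": "80 0 0 0 0;80 3.4 9 0 0;80 0 0 0 0;80 0 0 -20 0;80 0 0 -15 0;80 0 0 -10 0;80 0 0 -3.5 0;80 0 0 0 0", "newtons": 25}}

```text
t: 11.42
eef_pos: [0.5498, 0.1591, -0.0222]
tool_rot: [[0.356, 0.934, -0.0], [0.934, -0.356, -0.0], [-0.0, -0.0, -1.0]]
wrist_force: [0.2, -0.3, 0.1]
opening: 0.0804
finger_force: 0.0
```

>>> {"name": "play_rows", "arguments": {"rows": "40 0 0 0 0;40 0 0 0 0;40 0 0 0 0;40 0 0 0 0;40 0 0 0 0;40 0 0 0 0"}}

```text
t: 12.18
eef_pos: [0.5504, 0.1593, -0.0211]
tool_rot: [[0.356, 0.934, 0.001], [0.934, -0.356, 0.0], [0.001, 0.001, -1.0]]
wrist_force: [-1.3, 0.1, 5.5]
opening: 0.0491
finger_force: 25.9
```

>>> {"name": "play_rows", "arguments": {"rows": "40 -0.7 -1.8 5.3 0;40 -0.7 -1.9 5.3 0;40 -1 -2.5 5 0;40 -1 -2.5 5.1 0;40 0 0 0 0;40 0 0 0 0;40 0 0 0 0"}}

```text
t: 13.05
eef_pos: [0.5462, 0.1505, -0.0014]
tool_rot: [[0.356, 0.935, -0.0], [0.935, -0.356, -0.0], [-0.0, -0.0, -1.0]]
wrist_force: [-0.0, -0.1, -2.8]
opening: 0.0491
finger_force: 26.3
```

```bash
cat > q.py <<'E'
from m import *
u=np.array([.935,-.356,0])
L=[]
for i in range(6):
    c=cap('scene');s=state(); L.append(np.r_[s['wrist_torque']@u,s['wrist_torque']@[.356,.935,0],s['wrist_force']])
print(s['opening'],s['finger_force'],np.array(L).mean(0),np.std(L,axis=0))
c=imaging.capture('wrist');s=state()
T=np.array(c['tool_from_camera'])
v,uu=np.mgrid[0:480,0:640]; K=np.linalg.inv(np.array(c['mtx']))
p=((np.stack([uu,v,np.ones_like(uu)],-1)@K.T)*c['range_z'][...,None])@T[:3,:3].T+T[:3,3]; p*=1000
m=(abs(p[...,1])<8)&(c['range_z']>0)&(abs(p[...,0])<160)&(v<425)
for lo in range(-120,70,10):
    k=m&(p[...,0]>lo)&(p[...,0]<lo+10)
    if k.sum()>20: print(lo,k.sum(),np.percentile(p[k][:,2],[5,50,95]).round(0))
E
python3 q.py
```

```text
0.049230253207974695 26.28074884414673 [ 0.1274  0.0168 -0.0244 -0.2266 -1.8823] [0.016  0.0306 0.1904 0.3944 0.3514]
-20 960 [-72. -71. -70.]
-10 1254 [-72. -71. -70.]
0 1374 [-72. -71. -70.]
10 2548 [-72. -69.  -1.]
20 2770 [-65. -53.  -1.]
30 697 [-2. -1.  0.]
40 739 [-2. -1. -0.]
50 771 [-2. -1.  0.]
60 807 [-2. -1.  0.]
```

>>> {"name": "play_rows", "arguments": {"rows": "40 0 0 -8 0;40 0 0 0 0;40 0 0 0 0;40 0 0 0 0", "newtons": 20}}

```text
t: 13.9
eef_pos: [0.5466, 0.1504, -0.0091]
tool_rot: [[0.356, 0.934, 0.0], [0.934, -0.356, 0.0], [0.0, 0.0, -1.0]]
wrist_force: [-0.3, 0.7, -2.3]
opening: 0.0493
finger_force: 26.3
```

```bash
python3 q.py
```

```text
0.04909892665814785 26.2499338388443 [ 0.1258 -0.0056 -0.0313 -0.0143 -1.6045] [0.034  0.0337 0.4721 0.4636 0.2701]
-20 959 [-72. -71. -70.]
-10 1239 [-72. -71. -70.]
0 1383 [-72. -71. -70.]
10 2390 [-72. -69.  -8.]
20 2849 [-65. -52.  -8.]
30 743 [-10.  -9.  -8.]
40 796 [-10.  -9.  -8.]
50 847 [-10.  -9.  -8.]
60 884 [-10.  -9.  -8.]
```

>>> {"name": "play_rows", "arguments": {"rows": "48.5 0 0 -6 0;48.5 0 0 0 0;48.5 0 0 0 0"}}

```text
t: 14.62
eef_pos: [0.5462, 0.1504, -0.0155]
tool_rot: [[0.356, 0.934, -0.0], [0.934, -0.356, -0.0], [-0.0, -0.0, -1.0]]
wrist_force: [-0.0, -1.0, -2.8]
opening: 0.0491
finger_force: 26.3
```

>>> {"name": "play_rows", "arguments": {"rows": "49 0 0 0 0;49 0 0 0 0"}}

```text
t: 14.88
eef_pos: [0.5465, 0.1505, -0.0151]
tool_rot: [[0.356, 0.934, 0.0], [0.934, -0.356, 0.0], [0.0, 0.0, -1.0]]
wrist_force: [0.5, 0.4, -2.2]
opening: 0.0489
finger_force: 26.3
```

>>> {"name": "play_rows", "arguments": {"rows": "49.3 0 0 0 0;49.3 0 0 0 0"}}

```text
t: 15.12
eef_pos: [0.5464, 0.1504, -0.0152]
tool_rot: [[0.356, 0.934, 0.0], [0.934, -0.356, -0.0], [-0.0, 0.0, -1.0]]
wrist_force: [1.0, 0.2, -2.3]
opening: 0.0492
finger_force: 20.7
```

>>> {"name": "play_rows", "arguments": {"rows": "49.5 0 0 0 0;49.5 0 0 0 0"}}

```text
t: 15.38
eef_pos: [0.5464, 0.1504, -0.0152]
tool_rot: [[0.356, 0.934, -0.0], [0.934, -0.356, -0.0], [-0.0, -0.0, -1.0]]
wrist_force: [-0.9, 0.6, -1.7]
opening: 0.0494
finger_force: 13.6
```

>>> {"name": "play_rows", "arguments": {"rows": "49.7 0 0 0 0;49.7 0 0 0 0"}}

```text
t: 15.62
eef_pos: [0.5464, 0.1504, -0.0151]
tool_rot: [[0.356, 0.934, -0.0], [0.934, -0.356, -0.0], [-0.0, 0.0, -1.0]]
wrist_force: [-0.4, 0.1, -1.8]
opening: 0.0496
finger_force: 7.2
```

```bash
python3 q.py
```

```text
0.049834552829179174 7.241978868842125 [-0.0174  0.0136 -0.0712 -0.5026 -1.5178] [0.0365 0.0136 0.6489 0.5023 0.3392]
-20 1002 [-71. -70. -69.]
-10 1179 [-72. -71. -70.]
0 1332 [-73. -72. -70.]
10 2307 [-72. -70. -15.]
20 2885 [-64. -51. -14.]
30 814 [-16. -15. -14.]
40 860 [-16. -15. -14.]
50 912 [-16. -15. -14.]
60 972 [-16. -15. -14.]
```

The float now pivots in the light 7 N grip and its heavy end rests on the table. I'll raise the light end step by step.

>>> {"name": "play_rows", "arguments": {"rows": "49.7 2.7 7 7 0;49.7 2.7 7 7.2 0;49.7 2.9 7.5 9.5 0;49.7 0.7 1.9 8.6 0;49.7 -2.5 -6.5 7.7 0;49.7 0 0 0 0;49.7 0 0 0 0"}}

```text
t: 16.85
eef_pos: [0.5538, 0.1674, 0.0257]
tool_rot: [[0.356, 0.934, 0.002], [0.934, -0.356, 0.001], [0.001, 0.002, -1.0]]
wrist_force: [1.1, 1.1, 3.6]
opening: 0.0495
finger_force: 8.0
```

```bash
python3 q.py
```

```text
0.04958333409341601 8.101881444454193 [ 0.2478 -0.1453  1.4359  1.5131  3.5424] [0.0514 0.0612 0.6694 0.4516 0.4995]
-50 179 [-45. -43. -38.]
-40 243 [-53. -49. -46.]
-30 294 [-60. -57. -53.]
-20 366 [-67. -64. -61.]
-10 650 [-74. -72. -68.]
0 1951 [-74. -72.  26.]
10 2649 [-70. -65.  26.]
20 2678 [-60. -51.  26.]
30 534 [25. 26. 27.]
40 566 [25. 26. 27.]
50 571 [25. 26. 27.]
60 617 [25. 26. 27.]
```

>>> {"name": "play_rows", "arguments": {"rows": "49.7 -3.5 -9.2 7.6 0;49.7 -3.8 -9.9 5.5 0;49.7 -4 -10.5 4.4 0;49.7 -4.2 -10.9 3.2 0;49.7 0 0 0 0;49.7 0 0 0 0"}}

```text
t: 17.95
eef_pos: [0.5369, 0.1267, 0.045]
tool_rot: [[0.356, 0.934, -0.001], [0.934, -0.356, 0.0], [-0.0, -0.001, -1.0]]
wrist_force: [-0.4, 0.4, -1.4]
opening: 0.0498
finger_force: 8.0
```

```bash
python3 q.py
```

```text
0.049730220921418176 8.02113264799118 [ 0.0568 -0.0111 -0.2377  0.3709 -2.1126] [0.0252 0.0253 0.3612 0.4059 0.7738]
-120 241 [36. 39. 45.]
-110 96 [35. 37. 39.]
-20 39 [-72. -71. -70.]
-10 1201 [-74. -73.  45.]
0 2103 [-73. -71.  46.]
10 2284 [-70. -67.  46.]
20 2479 [-64. -58.  46.]
30 808 [-52.  45.  47.]
40 476 [44. 46. 47.]
50 495 [45. 46. 47.]
60 504 [44. 46. 47.]
```

>>> {"name": "play_rows", "arguments": {"rows": "49.7 -4.3 -11.2 0.5 0;49.7 -4.4 -11.5 1 0;49.7 -3.5 -9 0.5 0;49.7 0 0 0 0;49.7 0 0 0 0"}}

```text
t: 18.92
eef_pos: [0.5253, 0.095, 0.0476]
tool_rot: [[0.356, 0.934, 0.0], [0.934, -0.356, 0.0], [0.0, 0.0, -1.0]]
wrist_force: [0.8, 0.1, -3.2]
opening: 0.0499
finger_force: 8.0
```

```bash
python3 q.py; python3 - <<'E'
from h import *
c=cap('wrist');cv2.imwrite('pics/w5.png',c['frame'])
E
```

```text
0.04957224916880762 8.00803542137146 [ 0.0713 -0.0081  0.4653 -0.0744 -2.0741] [0.0126 0.0235 0.7024 0.3611 0.5976]
-120 98 [47. 48. 49.]
-20 50 [-71. -71. -70.]
-10 1270 [-73. -72.  48.]
0 2061 [-73. -71.  48.]
10 2304 [-70. -67.  48.]
20 2448 [-64. -58.  48.]
30 808 [-53.  47.  49.]
40 462 [47. 48. 49.]
50 475 [47. 48. 49.]
60 502 [46. 48. 49.]
```

View pics/w5.png

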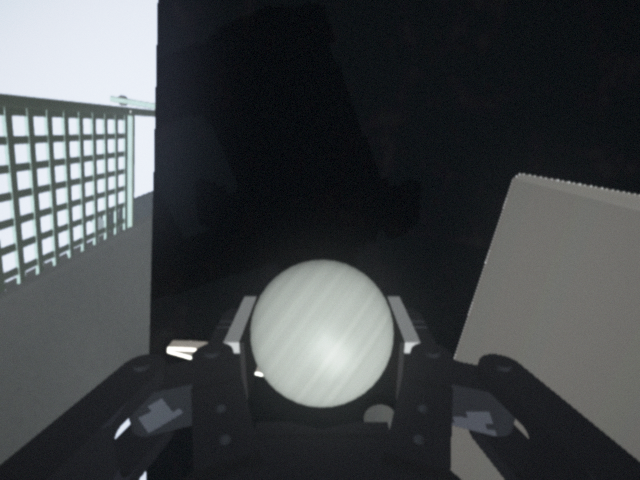

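The picture shows the light dome up between the pads at (322,333), leaning about 25°. I'll ease the grip so the float swings closer to plumb.

>>> {"name": "play_rows", "arguments": {"rows": "49.8 0 0 0 0;49.8 0 0 0 0;49.83 0 0 0 0;49.83 0 0 0 0"}}

```text
t: 19.82
eef_pos: [0.5253, 0.0952, 0.0476]
tool_rot: [[0.356, 0.934, 0.0], [0.934, -0.356, 0.0], [0.0, 0.0, -1.0]]
wrist_force: [-1.1, 0.2, -2.2]
opening: 0.0499
finger_force: 3.9
```

```bash
python3 q.py
```

```text
0.05001982405107594 3.9048128575086594 [ 0.0231  0.0135 -0.2647 -0.1459 -1.7389] [0.0412 0.0234 0.2832 0.402  0.6029]
-120 46 [47. 48. 49.]
-20 265 [-70. -69. -67.]
-10 1360 [-72. -71.  48.]
0 1958 [-71. -70.  48.]
10 2223 [-69. -66.  48.]
20 2475 [-64. -59.  48.]
30 651 [-54.  47.  49.]
40 466 [47. 48. 49.]
50 474 [47. 48. 49.]
60 502 [47. 48. 49.]
```

>>> {"name": "play_rows", "arguments": {"rows": "49.83 0 0 -1 0;49.87 0 0 0 0;49.87 0 0 0 0;50 0 0 0 0;50.3 0 0 0 0;51 0 0 0 0;52 0 0 0 0;52 0 0 0 0"}}

```text
t: 21.18
eef_pos: [0.5251, 0.0951, 0.0463]
tool_rot: [[0.356, 0.934, -0.0], [0.934, -0.356, -0.0], [-0.0, -0.0, -1.0]]
wrist_force: [-0.1, -0.5, 1.0]
opening: 0.0521
finger_force: 0.0
```

>>> {"name": "play_rows", "arguments": {"rows": "52 0 0 0 0;52 0 0 0 0;52 0 0 0 0;52 0 0 0 0;52 0 0 0 0;52 0 0 0 0;52 0 0 0 0;52 0 0 0 0"}}

```text
t: 22.18
eef_pos: [0.5252, 0.0951, 0.0465]
tool_rot: [[0.356, 0.934, 0.0], [0.934, -0.356, -0.0], [0.0, 0.0, -1.0]]
wrist_force: [-0.1, -0.1, 0.4]
opening: 0.052
finger_force: 0.0
```

```bash
python3 q.py
```

```text
0.05202672251564981 0.0 [-0.0007 -0.0077 -0.0449 -0.2883  0.1951] [0.0226 0.0403 0.6044 0.4324 0.588 ]
-20 1502 [-71. -69. -65.]
-10 4852 [-64. -33.  47.]
0 414 [45. 47. 48.]
10 429 [-42.  47.  48.]
20 419 [46. 47. 48.]
30 434 [46. 47. 48.]
40 474 [46. 47. 48.]
50 478 [46. 47. 48.]
60 502 [46. 47. 48.]
```

```bash
cat > up.py <<'E'
from m import *
from scipy.optimize import least_squares
def up():
    c=imaging.capture('wrist');s=state();T=np.array(c['tool_from_camera'])
    v,uu=np.mgrid[0:480,0:640]; K=np.linalg.inv(np.array(c['mtx']))
    p=((np.stack([uu,v,np.ones_like(uu)],-1)@K.T)*c['range_z'][...,None])@T[:3,:3].T+T[:3,3]; p*=1000
    z0=-s['eef_pos'][2]*1000
    g=(abs(p[...,1])<15)&(c['range_z']>0)&(v<425)&(abs(p[...,0])<60)
    for lo,hi in ((-58,-45),(-40,-25),(-20,0),(0,20),(20,40)):
        q=p[g&(p[...,2]>lo)&(p[...,2]<hi)]
        if len(q)>40:
            f=least_squares(lambda k:np.hypot(q[:,0]-k[0],q[:,1]-k[1])-25,[-20,0],loss='soft_l1'); print(lo,hi,len(q),f.x.round(1),np.abs(f.fun).mean().round(2))
    print('top',np.percentile(p[g&(p[...,2]<-45)][:,2],2),'eef',s['eef_pos'],s['tool_rot'][:,0])
    return c
if __name__=='__main__': up()
E
python3 up.py
```

```text
-58 -45 1757 [-34.   0.] 0.32
-40 -25 1404 [-33.1   0.3] 0.32
-20 0 1279 [-32.    0.6] 0.3
0 20 943 [-31.1   0.8] 0.31
20 40 514 [-30.3   1.1] 0.22
top -100.13018881942348 eef [0.5252 0.0951 0.0465] [ 0.356   0.9345 -0.    ]
```

>>> {"name": "play_rows", "arguments": {"rows": "70 0 0 0 0;70 0 0 0 0;70 -3 -8 0 0;70 -4.8 -12.4 0 0;70 -4 -10.4 0 0;70 0 0 0 0;70 0 0 0 0"}}

```text
t: 23.45
eef_pos: [0.5135, 0.0642, 0.0466]
tool_rot: [[0.356, 0.934, 0.0], [0.934, -0.356, 0.0], [0.0, 0.0, -1.0]]
wrist_force: [-0.2, 0.4, 0.2]
opening: 0.0699
finger_force: 0.0
```

```bash
python3 up.py
```

```text
-58 -45 1165 [ 3.8 -0.7] 0.17
-40 -25 901 [ 3.8 -0.3] 0.15
-20 0 800 [3.8 0.1] 0.17
0 20 576 [3.7 0.5] 0.13
20 40 305 [3.7 0.8] 0.12
top -74.43305755987215 eef [0.5135 0.0644 0.0466] [0.3561 0.9344 0.0002]
```

>>> {"name": "play_rows", "arguments": {"rows": "70 1.3 3.5 0 0;60 0 0 0 0;55 0 0 0 0;52 0 0 0 0;50.5 0 0 0 0;49 0 0 0 0;48 0 0 0 0;48 0 0 0 0", "newtons": 30}}

```text
t: 24.5
eef_pos: [0.5148, 0.0678, 0.0467]
tool_rot: [[0.356, 0.934, 0.0], [0.934, -0.356, 0.0], [0.0, 0.0, -1.0]]
wrist_force: [0.8, 0.0, 1.0]
opening: 0.0492
finger_force: 30.8
```

```bash
python3 up.py; python3 - <<'E'
from m import *
C={n:cap(n) for n in ['top']}
for n in C:
    P=cloud(C[n]); g=cv2.cvtColor(C[n]['frame'],cv2.COLOR_BGR2GRAY)
    cir=cv2.HoughCircles(cv2.resize(g[200:310,400:540],None,fx=4,fy=4,interpolation=cv2.INTER_CUBIC),cv2.HOUGH_GRADIENT,1,60,param1=100,param2=40,minRadius=60,maxRadius=115)
    for x,y,r in cir[0][:4]:
        p=((y+.5)/4-.5+200,(x+.5)/4-.5+400); print(p,r/4,atz(C[n],p,.048))
    print('net',[ (r['point'],atz(C[n],r['point'],.048)) for r in imaging.pinpoint('seat',n)[:1]],[ (r['point'],atz(C[n],r['point'],.073)) for r in imaging.pinpoint('selector_grip',n)[:1]])
    # plate from brightness
    b=np.linalg.norm(P[...,:2]-[.44,-.31],axis=2)<.17
    m=(b&(P[...,2]>.036)&(P[...,2]<.056)&(g>150)).astype(np.uint8)
    k,l,st,ce=cv2.connectedComponentsWithStats(m); i=1+np.argmax(st[1:,4]); ys,xs=np.where(l==i)
    W=np.array([atz(C[n],q,.044)[:2] for q in zip(ys,xs)])*1000
    print('plate',cv2.minAreaRect(W.astype(np.float32)))
    m=(P[...,2]>.1)&(np.linalg.norm(P[...,:2]-[.484,-.352],axis=2)<.25); 
    d=P[m][:,:2]-[.484,-.352]; L=np.linalg.norm(d,axis=1); ang=np.degrees(np.arctan2(d[:,1],d[:,0]))
    for A in range(-180,180,30):
        k=(ang>=A)&(ang<A+30); 
        if k.sum()>5: print('clear',A,np.percentile(L[k],1).round(3),P[m][k][:,2].max().round(2))
E
```

```text
-58 -45 1237 [-0.6  1.2] 0.19
-40 -25 955 [-0.5  1.2] 0.17
-20 0 864 [-0.4  1.3] 0.16
0 20 624 [-0.4  1.3] 0.13
20 40 336 [-0.3  1.3] 0.12
top -99.2924094146886 eef [0.5148 0.0678 0.0467] [0.3561 0.9345 0.0001]
(np.float32(250.75), np.float32(464.0)) 23.45 [ 0.4883 -0.3477  0.048 ]
net [([252.0, 464.9], array([ 0.4857, -0.3495,  0.048 ]))] [([302.2, 438.2], array([ 0.3834, -0.2855,  0.073 ]))]
plate ((441.40020751953125, -321.09796142578125), (127.87374877929688, 227.41146850585938), 58.240074157714844)
clear -180 0.116 0.36
clear -150 0.098 0.36
clear -120 0.097 0.34
clear -90 0.113 0.33
clear -60 0.167 0.32
clear -30 0.141 0.21
clear 0 0.145 0.26
clear 30 0.161 0.27
clear 60 0.161 0.27
clear 90 0.186 0.18
clear 150 0.2 0.32
```

>>> {"name": "play_rows", "arguments": {"rows": "48 0 0 15 0;48 0 0 30 0;48 0 0 40 0;48 0 0 30 0;48 0 0 10 0;48 -5 -14 0 0;48 -10 -28 0 0;48 -14 -39 0 0"}}

```text
t: 25.7
eef_pos: [0.4838, -0.0141, 0.169]
tool_rot: [[0.355, 0.935, -0.004], [0.935, -0.355, 0.0], [-0.001, -0.004, -1.0]]
wrist_force: [0.3, -0.2, -2.4]
opening: 0.0491
finger_force: 31.7
```

>>> {"name": "play_rows", "arguments": {"rows": "48 -14 -39 0 0;48 -14 -39 0 0;48 -14 -39 0 0;48 -14 -39 0 0;48 -14 -39 0 0;48 -14 -39 0 0;48 -10 -28 0 0;48 -5 -14 0 0"}}

```text
t: 26.7
eef_pos: [0.3847, -0.2898, 0.1693]
tool_rot: [[0.358, 0.934, -0.003], [0.934, -0.358, 0.003], [0.001, -0.004, -1.0]]
wrist_force: [0.7, -0.1, -1.9]
opening: 0.0491
finger_force: 31.7
```

```bash
python3 up.py; python3 - <<'E'
from h import *
s=state();print(s['q'],s['finger_force'],s['wrist_force'])
E
```

```text
-58 -45 1263 [-0.6  1.2] 0.18
-40 -25 963 [-0.5  1.3] 0.16
-20 0 863 [-0.4  1.3] 0.18
0 20 621 [-0.3  1.3] 0.14
20 40 339 [-0.3  1.3] 0.13
top -99.444247613197 eef [ 0.3847 -0.2908  0.1697] [ 0.3584  0.9336 -0.0002]
[-8.00890365e-01 -2.73771044e-01  1.97280952e+00 -1.40653107e-03
  1.44519539e+00 -4.34188892e-01] 31.655666828155518 [-0.38743854 -0.85783155 -3.17841455]
```

>>> {"name": "play_rows", "arguments": {"rows": "48 10 -6 0 0;48 20 -11 0 0;48 28 -16 0 0;48 25 -14.5 0 0;48 14 -8 0 0;48 6 -3 0 0;48 0 0 0 0;48 0 0 0 0"}}

```text
t: 27.75
eef_pos: [0.4895, -0.3471, 0.1713]
tool_rot: [[0.356, 0.935, -0.0], [0.935, -0.356, 0.0], [0.0, -0.001, -1.0]]
wrist_force: [0.2, 0.4, -2.9]
opening: 0.0496
finger_force: 31.9
```

```bash
python3 - <<'E'
from m import *
c=cap('wrist'); P=cloud(c); s=state(); print(s['eef_pos'],s['q'])
v=np.mgrid[0:480,0:640][0]
for n in ['wrist','top','scene']:
    cc=c if n=='wrist' else cap(n)
    for k,z in (('seat',.048),('selector_grip',.073)):
        for r in imaging.pinpoint(k,n)[:1]: print(n,k,r['point'],r['confidence'],atz(cc,r['point'],z))
cv2.imwrite('pics/w6.png',c['frame'])
E
```

```text
[ 0.4894 -0.3472  0.1715] [-0.741   0.0168  1.706  -0.      1.419  -0.3772]
wrist seat [227.4, 318.7] 0.73 [ 0.4876 -0.3489  0.048 ]
wrist selector_grip [209.4, 157.0] 0.95 [ 0.3825 -0.287   0.073 ]
top seat [251.3, 464.9] 0.76 [ 0.4872 -0.3495  0.048 ]
top selector_grip [301.5, 439.7] 0.83 [ 0.3848 -0.2886  0.073 ]
scene seat [156.9, 302.2] 0.6 [ 0.4788 -0.3466  0.048 ]
scene selector_grip [293.8, 349.8] 0.69 [0.4819 0.0787 0.073 ]
```

View pics/w6.png

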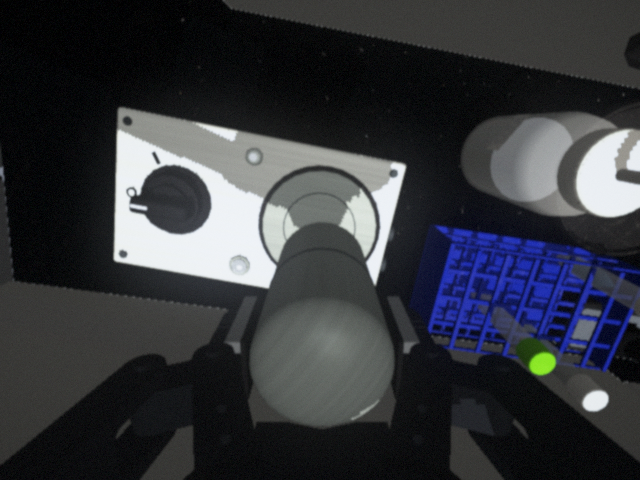

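The picture shows the seat at (222,320), the knob at (205,170) with its pointer at the ring mark (left), and the float upright above the seat. Now lowering.

>>> {"name": "play_rows", "arguments": {"rows": "48 -1.5 -1.5 -15 0;48 0 0 -25 0;48 0 0 -20 0;48 0 0 -10 0;48 0 0 -3 0;48 0 0 0 0;48 0 0 0 0"}}

```text
t: 29.08
eef_pos: [0.4888, -0.3497, 0.0996]
tool_rot: [[0.356, 0.934, 0.001], [0.934, -0.356, -0.001], [-0.001, 0.002, -1.0]]
wrist_force: [-0.6, -0.1, -1.6]
opening: 0.0493
finger_force: 32.0
```

>>> {"name": "play_rows", "arguments": {"rows": "48 0 0 -1.5 0;48 0 0 -1 0;48 0 0 -0.5 0;48 0 0 0 0;48 0 0 0 0"}}

```text
t: 29.7
eef_pos: [0.4882, -0.3492, 0.0955]
tool_rot: [[0.356, 0.934, 0.0], [0.934, -0.356, -0.0], [-0.0, 0.0, -1.0]]
wrist_force: [-0.5, -0.3, -1.8]
opening: 0.0492
finger_force: 32.0
```

>>> {"name": "play_rows", "arguments": {"rows": "48 0 0 -0.5 0;48 0 0 -0.3 0;48 0 0 0 0;48 0 0 0 0"}}

```text
t: 30.2
eef_pos: [0.4882, -0.3492, 0.0948]
tool_rot: [[0.356, 0.934, 0.0], [0.934, -0.356, -0.0], [-0.0, 0.0, -1.0]]
wrist_force: [-0.1, -0.1, -1.7]
opening: 0.0495
finger_force: 31.9
```

```bash
python3 - <<'E'
from h import *
for i in range(4): cap('top'); s=state(); print(s['eef_pos'],s['wrist_force'],s['wrist_torque'])
E
```

```text
[ 0.48826117 -0.34918914  0.09480939] [-0.13393996  0.98933689 -1.82413243] [0.0287672  0.07738664 0.00357497]
[ 0.48823617 -0.34919504  0.09475815] [-0.06403284 -0.47254558 -1.27538544] [0.01106253 0.02863859 0.12610115]
[ 0.48824461 -0.34918398  0.09476808] [-0.90846477 -0.11273766 -1.04949815] [0.06355833 0.01558793 0.06012427]
[ 0.48824772 -0.34919391  0.09478913] [ 0.10021112 -0.28660009 -0.82178045] [-0.02403454  0.03123079  0.0081101 ]
```

>>> {"name": "play_rows", "arguments": {"rows": "48 0 0 -0.5 0;48 0 0 0 0;48 0 0 0 0;49.3 0 0 0 0;49.6 0 0 0 0;49.8 0 0 0 0;50 0 0 0 0;50.3 0 0 0 0"}}

```text
t: 31.4
eef_pos: [0.4882, -0.3491, 0.0938]
tool_rot: [[0.356, 0.934, 0.0], [0.934, -0.356, 0.0], [0.0, 0.0, -1.0]]
wrist_force: [0.6, -1.6, -0.9]
opening: 0.0501
finger_force: 0.0
```

>>> {"name": "play_rows", "arguments": {"rows": "51 0 0 0 0;52 0 0 0 0;54 0 0 0 0;58 0 0 0 0;64 0 0 0 0;70 0 0 0 0;70 0 0 0 0;70 0 0 0 0"}}

```text
t: 32.4
eef_pos: [0.4882, -0.3492, 0.0942]
tool_rot: [[0.356, 0.934, 0.0], [0.934, -0.356, -0.0], [-0.0, 0.0, -1.0]]
wrist_force: [0.3, -0.2, 1.0]
opening: 0.0699
finger_force: 0.0
```

```bash
python3 up.py; python3 up.py
```

```text
-58 -45 1243 [-0.5  1.4] 0.19
-40 -25 961 [-0.4  1.4] 0.16
-20 0 856 [-0.3  1.4] 0.17
0 20 617 [-0.3  1.3] 0.13
20 40 326 [-0.2  1.4] 0.12
top -74.88711799395055 eef [ 0.4882 -0.3492  0.0942] [ 0.356   0.9345 -0.    ]
-58 -45 1236 [-0.5  1.4] 0.19
-40 -25 975 [-0.4  1.4] 0.17
-20 0 857 [-0.3  1.4] 0.17
0 20 620 [-0.3  1.4] 0.13
20 40 328 [-0.2  1.4] 0.12
top -74.84319315878216 eef [ 0.4882 -0.3492  0.0942] [ 0.356   0.9345 -0.    ]
```

>>> {"name": "play_rows", "arguments": {"rows": "82 0 0 0 0;82 0 0 8 0;82 0 0 20 0;82 0 0 40 0;82 0 0 40 0;82 -25 15 0 0;82 -45 26 0 0;82 -34 19 0 0"}}

```text
t: 33.5
eef_pos: [0.3834, -0.2887, 0.2041]
tool_rot: [[0.356, 0.935, 0.002], [0.935, -0.356, -0.002], [-0.001, 0.002, -1.0]]
wrist_force: [-0.4, -0.3, 0.2]
opening: 0.0819
finger_force: 0.0
```

```bash
python3 - <<'E'
from m import *
imaging.capture('top')
c=cap('wrist'); s=state(); print(s['eef_pos'],s['q'],s['tool_rot'][:,1])
P=cloud(c)
d=np.linalg.norm(P[...,:2]-[.385,-.288],axis=2)
for zc in (.07,.074,.077):
    m=(d<.032)&(P[...,2]>zc)&(P[...,2]<.095); Q=(P[m][:,:2]*1000).astype(np.float32); print(zc,len(Q),cv2.minAreaRect(Q),P[m][:,2].max())
m=(d<.035)&(P[...,2]>.054)&(P[...,2]<.066); print('skirt',m.sum(),cv2.minEnclosingCircle((P[m][:,:2]*1000).astype(np.float32)))
for r in imaging.pinpoint('selector_grip','wrist')[:2]: print(r,atz(c,r['point'],.073))
cv2.imwrite('pics/w7.png',c['frame'])
E
```

```text
[ 0.3825 -0.288   0.2036] [-0.8009 -0.3099  1.9448 -0.0002  1.5049 -0.4363] [ 0.9343 -0.3566  0.0015]
0.07 809 ((386.3882141113281, -286.7285461425781), (12.676833152770996, 42.01791763305664), 58.1570930480957) 0.08346204409234692
0.074 759 ((386.36572265625, -286.7697448730469), (12.666658401489258, 42.026771545410156), 57.97264862060547) 0.08346204409234692
0.077 722 ((386.38519287109375, -286.90618896484375), (12.64342212677002, 41.877906799316406), 57.56007385253906) 0.08346204409234692
skirt 1237 ((386.5257568359375, -286.6336975097656), 22.971769332885742)
{'point': [220.3, 325.4], 'confidence': 0.91} [ 0.3853 -0.2864  0.073 ]
```

View pics/w7.png

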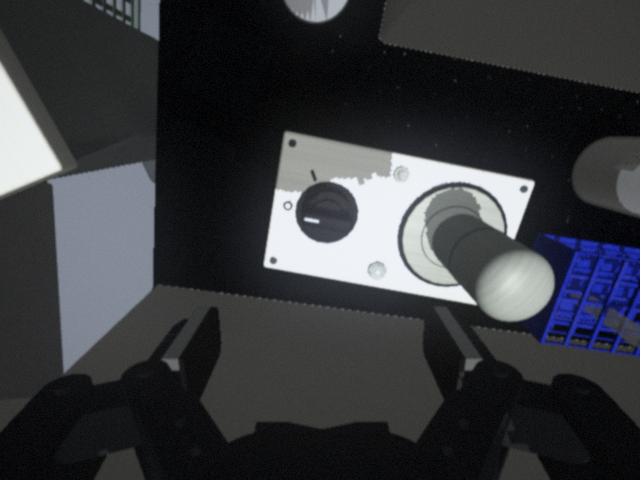

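The picture shows the knob at (212,327) with its pointer towards the ring at left, and the float standing on the seat. Next I'll turn the tool so the fingers close across the bar.

>>> {"name": "play_rows", "arguments": {"rows": "60 0 0 0 0.172;50 0 0 0 0.172;40 0 0 0 0.172;40 0 0 0 0.172;40 0 0 0 0.172;40 0 0 0 0.172;40 0 0 0 0.172;40 0 0 0 0.175"}}

```text
t: 34.65
eef_pos: [0.3854, -0.29, 0.2036]
tool_rot: [[-0.853, 0.523, 0.001], [0.523, 0.853, -0.001], [-0.002, -0.0, -1.0]]
wrist_force: [0.5, -0.2, 0.2]
opening: 0.0401
finger_force: 0.0
```

>>> {"name": "play_rows", "arguments": {"rows": "40 0 0 -30 0;40 0 0 -30 0;40 0 0 -30 0;40 0 0 -30 0;40 0 0 0 0;40 0 0 0 0"}}

```text
t: 35.4
eef_pos: [0.3854, -0.2902, 0.084]
tool_rot: [[-0.85, 0.527, 0.002], [0.527, 0.85, -0.002], [-0.002, -0.001, -1.0]]
wrist_force: [-0.0, -0.1, 0.8]
opening: 0.0397
finger_force: 0.0
```

```bash
python3 - <<'E'
from m import *
s=state(); print(s['eef_pos'],s['q'],np.degrees(np.arctan2(s['tool_rot'][1,1],s['tool_rot'][0,1])),s['opening'])
c=cap('wrist');P=cloud(c)
d=np.linalg.norm(P[...,:2]-[.3864,-.2868],axis=2)
m=(d<.032)&(P[...,2]>.074)&(P[...,2]<.09); Q=(P[m][:,:2]*1000).astype(np.float32)
if len(Q)>20: print(len(Q),cv2.minAreaRect(Q),np.median(P[m][:,2]))
E
```

```text
[ 0.3854 -0.2902  0.084 ] [-0.7999 -0.1905  2.0525  0.      1.2771 -1.815 ] 58.1649923028493 0.03972515356986356
1780 ((385.87518310546875, -286.3052062988281), (11.891902923583984, 41.60466003417969), 58.803462982177734) 0.08130761959320461
```

>>> {"name": "play_rows", "arguments": {"rows": "40 0.7 3.7 0 0;40 0 0 -25 0;40 0 0 -20 0;40 0 0 -6 0;40 0 0 0 0;40 0 0 0 0", "newtons": 60}}

```text
t: 36.2
eef_pos: [0.3856, -0.2861, 0.0324]
tool_rot: [[-0.85, 0.528, 0.002], [0.528, 0.85, -0.002], [-0.002, -0.001, -1.0]]
wrist_force: [0.8, -0.4, -0.3]
opening: 0.0398
finger_force: 0.0
```

>>> {"name": "play_rows", "arguments": {"rows": "5 0 0 0 0;5 0 0 0 0;5 0 0 0 0;5 0 0 0 0;5 0 0 0 0"}}

```text
t: 36.83
eef_pos: [0.3854, -0.2864, 0.0318]
tool_rot: [[-0.849, 0.528, 0.001], [0.528, 0.849, -0.002], [-0.002, -0.001, -1.0]]
wrist_force: [-0.5, -4.5, 3.6]
opening: 0.0108
finger_force: 60.9
```

>>> {"name": "play_rows", "arguments": {"rows": "5 0 0 -3 0;5 0 0 -3 0;5 0 0 -2.5 0;5 0 0 0 0;5 0 0 0 0"}}

```text
t: 37.45
eef_pos: [0.3855, -0.2865, 0.0259]
tool_rot: [[-0.85, 0.527, -0.0], [0.527, 0.85, -0.001], [-0.0, -0.001, -1.0]]
wrist_force: [-6.9, 2.0, 23.6]
opening: 0.0104
finger_force: 64.0
```

>>> {"name": "play_rows", "arguments": {"rows": "5 0 0 0 -0.1;5 0 0 0 -0.15;5 0 0 0 -0.15;5 0 0 0 -0.15;5 0 0 0 -0.15;5 0 0 0 -0.15;5 0 0 0 -0.15;5 0 0 0 -0.06"}}

```text
t: 38.45
eef_pos: [0.3853, -0.2867, 0.0259]
tool_rot: [[0.047, 0.999, -0.001], [0.999, -0.047, -0.001], [-0.001, -0.001, -1.0]]
wrist_force: [-8.0, 1.4, 23.0]
opening: 0.0109
finger_force: 63.9
```

>>> {"name": "play_rows", "arguments": {"rows": "5 0 0 0 0;5 0 0 0 0;5 0 0 0 0"}}

```text
t: 38.83
eef_pos: [0.3853, -0.2867, 0.0259]
tool_rot: [[0.045, 0.999, -0.001], [0.999, -0.045, -0.001], [-0.001, -0.001, -1.0]]
wrist_force: [-7.8, 2.0, 22.4]
opening: 0.0107
finger_force: 63.9
```

>>> {"name": "play_rows", "arguments": {"rows": "5 0 0 3 0;5 0 0 3 0;5 0 0 2 0;5 0 0 0 0;25 0 0 0 0;36 0 0 0 0;36 0 0 0 0;36 0 0 0 0"}}

```text
t: 39.83
eef_pos: [0.3842, -0.2844, 0.03]
tool_rot: [[0.045, 0.999, -0.002], [0.999, -0.045, 0.002], [0.002, -0.002, -1.0]]
wrist_force: [-2.4, 1.2, 3.0]
opening: 0.036
finger_force: 1.8
```

>>> {"name": "play_rows", "arguments": {"rows": "36 0 0 20 0;36 0 0 40 0;36 0 0 50 0;36 0 0 50 0;36 -10 6 20 0;36 -20 12 0 0;36 0 0 0 0;36 0 0 0 0"}}

```text
t: 40.83
eef_pos: [0.355, -0.2673, 0.2098]
tool_rot: [[0.045, 0.999, -0.0], [0.999, -0.045, 0.001], [0.001, -0.0, -1.0]]
wrist_force: [0.7, 0.7, 0.2]
opening: 0.0361
finger_force: 0.0
```

```bash
python3 - <<'E'
from m import *
imaging.capture('top')
s=state(); print(s['eef_pos'],s['t'])
for n in ('wrist','top'):
    c=cap(n);P=cloud(c)
    d=np.linalg.norm(P[...,:2]-[.3864,-.2868],axis=2)
    m=(d<.032)&(P[...,2]>.072)&(P[...,2]<.09); Q=(P[m][:,:2]*1000).astype(np.float32)
    if len(Q)>20: print(n,len(Q),cv2.minAreaRect(Q),np.median(P[m][:,2]))
    m=(np.linalg.norm(P[...,:2]-[.488,-.349],axis=2)<.07)&(P[...,2]>.13)&(P[...,2]<.18)
    if m.sum()>10: print(n,'float',m.sum(),P[m].mean(0),np.percentile(P[m][:,2],98))
    cv2.imwrite(f'pics/end_{n}.png',c['frame'])
E
```

```text
[ 0.3551 -0.2674  0.2099] 40.875
wrist 687 ((386.3828125, -286.3265686035156), (41.67179870605469, 12.16015911102295), 87.33549499511719) 0.08113867458291119
wrist float 4395 [ 0.4845 -0.3383  0.1573] 0.1685856888858957
top 125 ((387.1588134765625, -287.1980895996094), (40.78941345214844, 10.212632179260254), 89.68339538574219) 0.08118440684340722
top float 662 [ 0.489  -0.3462  0.161 ] 0.16969178257528
```

View pics/end_top.png

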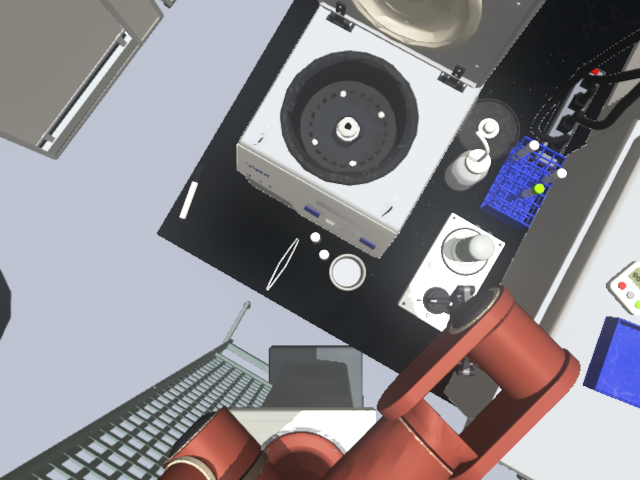

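The final top view shows the float standing on the seat (its top at about (247,480)). The knob at (299,440) has turned about 60° and is back out, with its bar top at 81 mm. The other things are where they were, so I'm handing in.

```bash
python3 -c "
from bench import job; print(job.job_done())"
```

```text
the job is handed in; nothing more can be done
None
```

The float stands upright on the seat, heavy end down, and the selector has been turned 60° clockwise to the bar mark and sprung back out; I've handed the job in, and no verdict came back.

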